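# Divide the parcel crate and deal the cartons

### The job

Pull the loose wooden divider board up out of its grey holder by its edges, stand it upright on open counter and let go, then take it again by its broad faces and slide it down between the two slotted posts of the plywood crate until it sits fully home on the crate floor. Then deal the four small cartons upright onto the crate floor, one at a time and turn about: the first into the bay nearer the robot, the next into the far bay, and so on until each bay holds two. Leave the pen pot, bottle, card terminal and phone where they are.

Things in the scene. Friction and masses are not known exactly. Their poses are not given: they have to be found in the camera images.
- crate: open plywood crate fixed to the counter, 278 (its x, pointing away from the robot) x 120 (its y) mm outside; walls 8 mm thick, 48 mm high, floor 8 mm thick. Origin under its centre at counter level, z up. At mid-length a wooden post, 38 mm in x, rising 114 mm above the counter, stands against each long wall; each post has an upright slot facing the other post
- crate_slots (a point): point on the crate floor midway between the posts' two slots, crate axes. Each slot is 22 mm wide in x, open at the top, down to the crate floor (its side lips begin 108 mm above the counter); slot bottoms 72 mm apart in y, lips 58 mm apart in y. The board goes down into both slots, its broad faces towards +x and -x
- crate_near (a point): centre of the near bay's floor, 75 mm before the crate's centre, crate axes. The bay is 112 (x) x 104 (y) mm: room for two cartons one behind the other in x, their 54 mm sides across the crate (along its y)
- crate_far (a point): centre of the far bay's floor, 75 mm beyond the crate's centre, crate axes; the bay is like the near one
- board: divider board of pale wood, 18 (its x, thickness) x 68 (its y, width) x 110 mm (its z, height), 0.1 kg; stands on end in the holder at the start, its top 120 mm above the counter, its axes along the holder's. Origin at the centre of its underside, z up. It can stand alone on its underside
- holder: holder fixed to the counter: dark 10 mm base plate 86 (its x) x 76 (its y) mm, and two grey cheeks each 30 mm thick in x, 56 mm wide in y, tops 112 mm above the counter, 22 mm apart; the board stands between them, its narrow edges sticking out 6 mm at +y and -y, its broad faces covered. Origin under its centre at counter level, z up
- carton1: one of four alike plain cardboard cartons, an upright box 38 (its x) x 54 (its y) x 95 mm tall, about 0.15 kg, standing on the counter; origin at the centre of its underside, z up
- carton2: one of four alike plain cardboard cartons, an upright box 38 (its x) x 54 (its y) x 95 mm tall, about 0.15 kg, standing on the counter; origin at the centre of its underside, z up
- carton3: one of four alike plain cardboard cartons, an upright box 38 (its x) x 54 (its y) x 95 mm tall, about 0.15 kg, standing on the counter; origin at the centre of its underside, z up
- carton4: one of four alike plain cardboard cartons, an upright box 38 (its x) x 54 (its y) x 95 mm tall, about 0.15 kg, standing on the counter; origin at the centre of its underside, z up
- pen_pot: bystander: dark metal pen pot 68 mm across, 75 mm tall with pens to 108 mm; origin under its centre
- bottle: bystander: clear bottle 58 mm across, 105 mm tall; origin under its centre
- terminal: bystander: black card terminal 160 x 85 x 50 mm; origin under its centre
- phone: bystander: black phone lying flat, 150 x 75 x 10 mm; origin under its centre
Mind the look-alikes: they are no part of the job. What is shaped like the carton3 but green or red is not meant.

How it is judged (in metres and radians):
On the way, in this order (a step that is already met when the one before it is completed fails the run):
1. the board stands upright by itself on the open counter, let go (height (world z) of board below 0.006 m and angle between board's own z axis and vertical below 0.1 rad and contact force between the fingers and board below 0.5 N and linear speed of board below 0.03 m/s), for 0.15 s.
2. the board sits fully home in both slots of the crate, let go (x of board in the frame of crate between -0.006 and 0.006 m and y of board in the frame of crate between -0.006 and 0.006 m and z of board in the frame of crate below 0.013 m and angle between board's own z axis and vertical below 0.12 rad and angle between the y axis of board and the y axis of crate, either way round below 0.15 rad and contact force between the fingers and board below 0.5 N), for 0.15 s.
3. the first carton stands in the near bay, let go (distance between any of carton1, carton2, carton3, carton4 and crate_near below 0.055 m and contact force between the fingers and carton1 below 0.5 N and contact force between the fingers and carton2 below 0.5 N and contact force between the fingers and carton3 below 0.5 N and contact force between the fingers and carton4 below 0.5 N), for 0.1 s.
4. the second carton stands in the far bay, so one in each (all of step 3 and distance between any of carton1, carton2, carton3, carton4 and crate_far below 0.055 m), for 0.1 s.
5. the third stands in the near bay, so two near and one far ((distance between each of carton2, carton1 and crate_near below 0.055 m or distance between each of carton3, carton1 and crate_near below 0.055 m or distance between each of carton3, carton2 and crate_near below 0.055 m or distance between each of carton4, carton1 and crate_near below 0.055 m or distance between each of carton4, carton2 and crate_near below 0.055 m or distance between each of carton4, carton3 and crate_near below 0.055 m) and distance between any of carton1, carton2, carton3, carton4 and crate_far below 0.055 m and contact force between the fingers and carton1 below 0.5 N and contact force between the fingers and carton2 below 0.5 N and contact force between the fingers and carton3 below 0.5 N and contact force between the fingers and carton4 below 0.5 N), for 0.1 s.
6. the fourth stands in the far bay, so two in each ((distance between each of carton2, carton1 and crate_near below 0.055 m or distance between each of carton3, carton1 and crate_near below 0.055 m or distance between each of carton3, carton2 and crate_near below 0.055 m or distance between each of carton4, carton1 and crate_near below 0.055 m or distance between each of carton4, carton2 and crate_near below 0.055 m or distance between each of carton4, carton3 and crate_near below 0.055 m) and (distance between each of carton2, carton1 and crate_far below 0.055 m or distance between each of carton3, carton1 and crate_far below 0.055 m or distance between each of carton3, carton2 and crate_far below 0.055 m or distance between each of carton4, carton1 and crate_far below 0.055 m or distance between each of carton4, carton2 and crate_far below 0.055 m or distance between each of carton4, carton3 and crate_far below 0.055 m) and contact force between the fingers and carton1 below 0.5 N and contact force between the fingers and carton2 below 0.5 N and contact force between the fingers and carton3 below 0.5 N and contact force between the fingers and carton4 below 0.5 N), for 0.1 s.
At the end, for the whole second after the job is handed in: the board is home in the slots (underside within 5 mm of the crate floor, centred within 6 mm, upright within 0.12 rad); two cartons stand in each bay (underside centre within 55 mm of the bay floor's centre, upright within 0.15 rad); all released and at rest (all of step 2 and all of step 6 and angle between each of carton1, carton2, carton3, carton4's own z axis and vertical below 0.15 rad and linear speed of each of carton1, carton2, carton3, carton4, board below 0.03 m/s); the robot touches nothing.
It fails at once if a bystander (pen pot, bottle, card terminal, phone) moved by more than 30 mm (distance of any of pen_pot, bottle, terminal, phone from where it was at the start of the episode above 0.03 m).
It also fails if it takes over 72 s, if anything falls off the work surface, if the arm or the gripper's body presses on something with over 40 N, if the wrist force passes 120 N, or if a joint passes its speed limit or range.

### The arm

A 6-joint arm with a two-finger parallel gripper is mounted at the origin on the work surface. World frame = base frame: x ahead of the robot, y to its left, z up, the work surface at z = 0. Lengths are in m, angles in degrees, forces in N, time in s.
With the tool pointing down it reaches from about 0.275 to 0.875 m from the base axis. Payload 12.5 kg.
Tool frame: the origin (TCP) lies midway between the tips of the shut fingers; the grasp point (between the pads) lies 19 mm behind it (grip_depth is the distance from the TCP to the grasp point, in m); z points along the fingers, x is the direction in which the jaws open and shut, and the axes are right-handed (so a half turn about z gives the same grasp; the last joint's range is limited). The gripper opens to 85 mm and grips with 20 to 120 N. Pads are 22 mm wide; open, the fingers measure 114 mm over their backs; the gripper's body (76 mm by 85 mm) begins 54 mm behind the grasp point. The pads swing forward as they close: fully open they stand 13 mm farther back than shut.
Start: joints at [64.251, 20.094, 94.641, -0, 65.266, -4.847], TCP at [0.196, 0.514, 0.231] pointing down, gripper open.
Joint ranges: [-157.81, 157.81], [-45, 120.19], [0.68, 151.7], [-89.99, 269.99], [4.06, 180], [-164.3, 164.3]. Speed limits (degrees/s): [127.2, 127.2, 159.86, 180, 180, 180].

### API

Orientations are given as a 3x3 rotation matrix whose columns are the frame's x, y, z axes.
In Python, from bench import * gives the robot as it stands. The module is installed in compiled form; this text tells all that it offers.
- The arm moves only by the tool drive_tool, never from a script. Its argument "deltas" is a list of rows, each a list of 7 numbers: the shift along the tool's x, y, z as a fraction of full scale, then the turn, a rotation vector about the tool's x, y, z as a fraction of full scale, then the opening, from -1 (shut) to 1 (fully open). In form: [[dx, dy, dz, wx, wy, wz, fingers], ...]. A call has 1 to 20 rows; each row shifts and turns the commanded pose from where the row before left it, along the tool's axes as they then stand; what a row does not reach is not made up. Full scale, the value 1, is 0.4 m for a shift and 45 degrees for a turn. A row lasts 1/10 s, in which the tool goes at most 50 mm and 8.59 degrees, less where a joint would pass 70% of its speed; a pose out of reach is approached as far as the arm can. A call with a number of a shift or a turn outside -1 to 1 is refused whole. A call with a gripper value outside its range is refused whole. The fingers move at their own pace and stop on an object; "newtons" is the grip in N (left out, the last holds). Time passes only in rows, so rows that do not move let the fingers close. It gives the time, the measured TCP pose, the force and the opening at its end, in the units of the state.
- state(): the state, without advancing time (a new reading comes with each control period).
- snapshot(name): name is "scene" or "top" or "wrist"; returns a dict with "frame" (480x640x3 uint8, red, green, blue), "intrinsics" (3x3 intrinsics, pixels), "k1" (the pictures are not rectified: a ray, as slopes to the right and down, at radius r is drawn at 1 + k1 r^2 times it, then the intrinsics apply), "origin" and "orientation" of the camera in the world. Camera axes: x right, y up, looking along -z (the intrinsics and any distortion apply to the point x, -y, -z); pixel columns grow to the right and rows downward; lengths in m; the calibration is good to about 2 mm. A picture is of the moment at which its call begins. There is no depth.
- job_done(): hands the job in, once; it reports no verdict.
The state is a dict: "clock": time; "joints": joint angles; "qvel": joint speeds; "joint_efforts": joint torques, N m; "tcp_pos": TCP position; "orientation": TCP orientation; "wrist_force": force on the tool from outside, world axes, zero at the start; "wrist_torque": the same for the moment, N m; "opening": finger opening in m.
Only numpy, scipy, OpenCV 4.12 (cv2) and the standard library are available. Lean on these libraries where they do the work, as an engineer would, in place of code of your own. Each camera call takes 0.05 s, during which the arm holds its last target. There are 200 camera calls.

## Working session

There is one attempt and no reset: what is moved stays moved. The work goes in short steps, Python scripts to look and compute and a tool call to move; the robot and the scene stay as the last step left them, time stands still between calls to the robot, and variables do not carry over. Pictures are saved under pics/ and viewed, about 8 in all and at most 12, crops included, and the job is handed in when it is done.

Besides the shell and the picture viewer there is one more tool, called as name([rows], argument=value, ...), one row to a line, values as JSON. drive_tool: Moves the arm, as the interface text tells. Its arguments: {"type":"object","properties":{"deltas":{"type":"array","items":{"type":"array","items":{"type":"number"}}},"newtons":{"type":"number"}},"required":["deltas"]}

```bash
mkdir -p pics; cat > h.py <<'E'
from bench import *
import numpy as np, cv2
def snap(n,f=None):
    s=snapshot(n)
    if f: cv2.imwrite('pics/'+f,s['frame'][:,:,::-1])
    return s
def ray(s,u,v):
    K=s['intrinsics'];d=np.array([(u-K[0][2])/K[0][0],(v-K[1][2])/K[1][1]]);p=d.copy()
    for _ in range(20): p=d/(1+s['k1']*(p@p))
    r=np.array(s['orientation'])@np.array([p[0],-p[1],-1]);return np.array(s['origin']),r
def onz(s,u,v,z):
    o,r=ray(s,u,v);return o+r*(z-o[2])/r[2]
E
python3 - <<'E'
from h import *
st=state();print({k:np.round(v,3).tolist() for k,v in st.items()})
for n in ('scene','top'):
    s=snap(n,n+'0.png');np.savez(n+'0.npz',**s);print(n,s['origin'],np.round(s['orientation'],3).tolist(),np.array(s['intrinsics']).tolist(),s['k1'])
E
```

```text
{'clock': 0.0, 'joints': [64.25, 20.125, 94.676, -0.0, 65.265, -4.847], 'qvel': [0.104, -0.021, 0.015, -0.092, -0.001, 0.006], 'joint_efforts': [0.001, -50.61, -29.14, -0.0, 0.005, -0.0], 'tcp_pos': [0.196, 0.514, 0.231], 'orientation': [[0.357, 0.934, -0.001], [0.934, -0.357, -0.001], [-0.001, -0.0, -1.0]], 'wrist_force': [-0.223, -0.087, -0.396], 'wrist_torque': [0.018, -0.045, -0.022], 'opening': 0.085}
scene [ 1.29658374 -0.3009951   0.99238438] [[0.417, -0.676, 0.607], [0.909, 0.322, -0.265], [-0.016, 0.662, 0.749]] [[486.9800032739656, 0.0, 319.708170990409], [0.0, 486.9800032739656, 248.66086310174913], [0.0, 0.0, 1.0]] -0.05541128808154519
top [0.36076951 0.04413559 1.19410442] [[0.004, 0.988, -0.156], [-1.0, 0.005, 0.007], [0.008, 0.156, 0.988]] [[478.3892183753645, 0.0, 329.2952547005494], [0.0, 478.3892183753645, 237.2367995350188], [0.0, 0.0, 1.0]] -0.02774722365599978
```

View pics/top0.png

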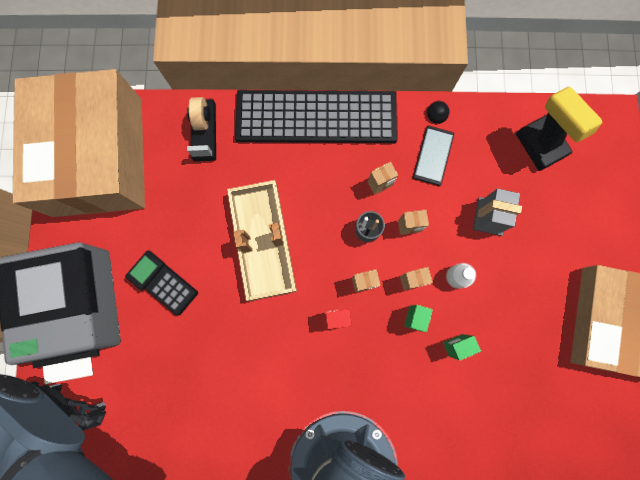

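View pics/scene0.png

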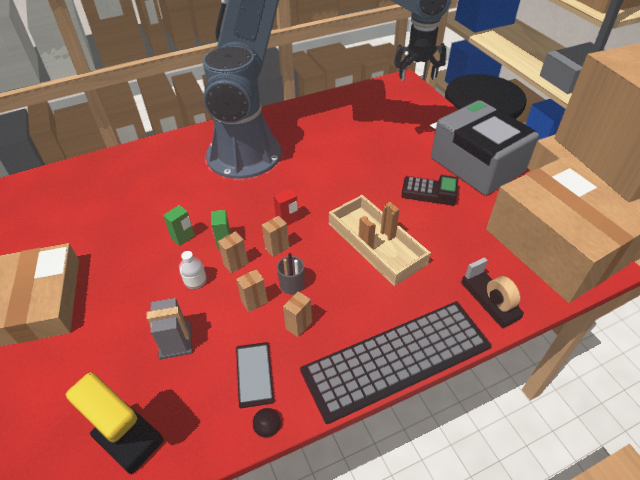

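```bash
python3 - <<'E'
from h import *
f=np.load('top0.npz')['frame'][:,:,::-1]
a=cv2.resize(f[155:305,340:540],None,fx=4,fy=4,interpolation=cv2.INTER_CUBIC);cv2.imwrite('pics/c1.png',a)
b=cv2.resize(f[170:310,210:320],None,fx=4,fy=4,interpolation=cv2.INTER_CUBIC);cv2.imwrite('pics/c2.png',b)
E
```

```text
(no output)
```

View pics/c1.png

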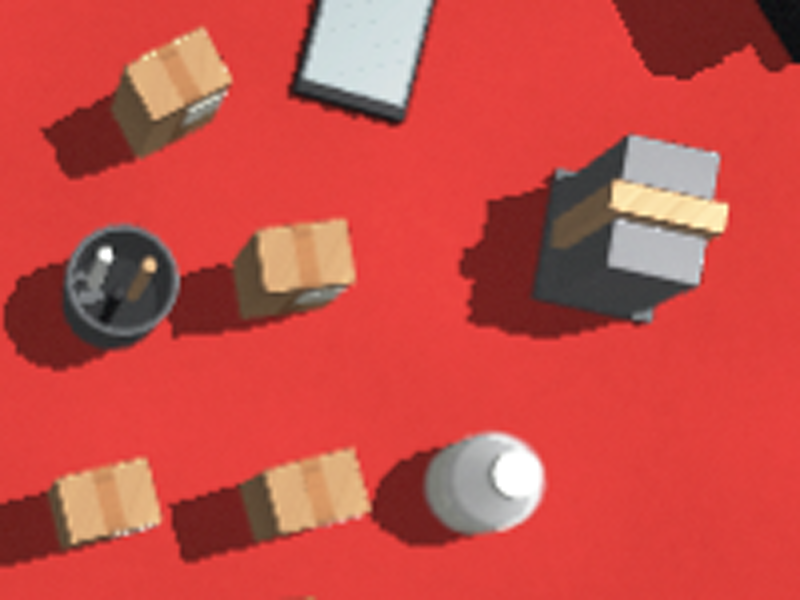

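View pics/c2.png

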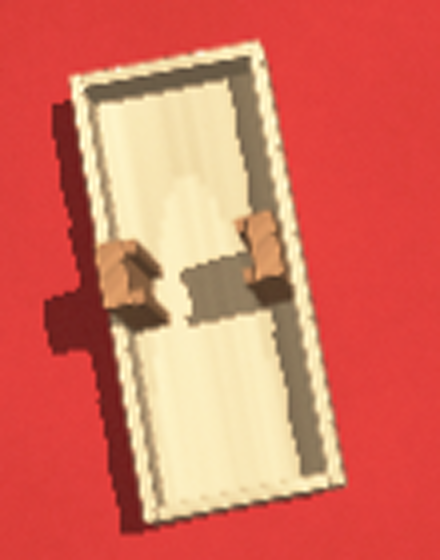

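```bash
python3 - <<'E'
from h import *
s=dict(np.load('top0.npz'))
Q={'A':(.095,[(125,70),(205,28),(232,80),(157,119)]),'B':(.095,[(258,230),(347,219),(355,281),(263,294)]),'C':(.095,[(58,489),(149,459),(160,520),(70,545)]),'D':(.095,[(262,480),(354,449),(370,512),(275,538)]),'board':(.12,[(612,180),(728,207),(724,236),(609,209)]),'hold':(.112,[(629,135),(719,154),(700,285),(608,265)]),
'bottle':(.1,[(490,488)]),'pot':(.075,[(122,283)]),'phone':(.01,[(290,95),(405,122)])}
def do(n,z,c,ox,oy):
    P=np.array([onz(s,ox+(x+.5)/4-.5,oy+(y+.5)/4-.5,z)[:2] for x,y in c])
    print(n,'ctr',P.mean(0).round(4),end=' ')
    if len(P)==4:
        e=np.roll(P,-1,0)-P
        print('len',np.linalg.norm(e,axis=1).round(3),'ang',[round(float(np.degrees(np.arctan2(d[1],d[0]))%180),1) for d in e])
    else: print()
for n,(z,c) in Q.items(): do(n,z,c,340,155)
do('crate',.048,[(70,77),(262,40),(345,485),(148,523)],210,170)
do('slotL/R .114 posts',.114,[(98,245),(277,215)],210,170)
E
```

```text
A ctr [ 0.6901 -0.095 ] len [0.055 0.036 0.051 0.035] ang [118.7, 25.9, 118.3, 32.0]
B ctr [ 0.5803 -0.1674] len [0.053 0.037 0.055 0.038] ang [97.5, 5.6, 98.4, 3.2]
C ctr [ 0.435  -0.0509] len [0.055 0.036 0.054 0.033] ang [108.4, 9.6, 105.6, 11.9]
D ctr [ 0.4404 -0.1696] len [0.057 0.037 0.057 0.034] ang [108.7, 12.8, 105.3, 11.6]
board ctr [ 0.6049 -0.3738] len [0.069 0.017 0.068 0.017] ang [77.0, 168.9, 76.9, 171.3]
hold ctr [ 0.6059 -0.3744] len [0.054 0.08  0.054 0.079] ang [78.2, 168.6, 77.9, 168.1]
bottle ctr [ 0.4442 -0.2694] 
pot ctr [ 0.5672 -0.0612] 
phone ctr [ 0.6937 -0.213 ] 
crate ctr [0.5374 0.2011] len [0.12  0.279 0.119 0.278] ang [101.6, 11.5, 101.2, 11.7]
slotL/R .114 posts ctr [0.5545 0.203 ]
```

Top view: crate centre about (.537,.201), yaw 11.5°. Board is at (.605,-.374), with its y axis at 77.6°. Carton tops measure 36–38 × 54 mm, which matches the given sizes. I'll turn -8.5° and travel towards the board.

drive_tool([
  [0,0,0,0,0,-0.19,1],
  [-0.097,0.073,0,0,0,0,1],
  [-0.097,0.073,0,0,0,0,1],
  [-0.097,0.073,0,0,0,0,1],
  [-0.097,0.073,0,0,0,0,1],
  [-0.097,0.073,0,0,0,0,1],
  [-0.097,0.073,0,0,0,0,1],
  [-0.097,0.073,0,0,0,0,1],
  [-0.097,0.073,0,0,0,0,1],
  [-0.097,0.073,0,0,0,0,1],
  [-0.097,0.073,0,0,0,0,1],
  [-0.097,0.073,0,0,0,0,1],
  [-0.097,0.073,0,0,0,0,1],
  [-0.097,0.073,0,0,0,0,1],
  [-0.097,0.073,0,0,0,0,1],
  [-0.097,0.073,0,0,0,0,1],
  [-0.097,0.073,0,0,0,0,1],
  [-0.097,0.073,0,0,0,0,1],
  [-0.097,0.073,0,0,0,0,1],
  [-0.09,0.07,0,0,0,0,1],
], newtons=40)

```text
clock: 2.1
tcp_pos: [0.5802, -0.3241, 0.2308]
orientation: [[0.214, 0.977, -0.001], [0.977, -0.214, 0.0], [0.0, -0.001, -1.0]]
wrist_force: [0.4, -0.5, 0.5]
opening: 0.0853
```

```bash
cat >> h.py <<'E'
def go(x,y,z,yaw):
    """print turn about tool z, then tool shift (units) after the turn"""
    st=state();R=np.array(st['orientation']);p=np.array(st['tcp_pos']);y0=np.degrees(np.arctan2(R[1,0],R[0,0]))
    t=(y0-yaw+180)%360-180;a=np.radians(yaw);d=np.array([x,y,z])-p
    print('clock',round(st['clock'],2),'tcp',p.round(4),'yaw',round(y0,2),'tilt',R[:2,2].round(4),'open',round(st['opening'],4),'F',np.round(st['wrist_force'],1))
    print('turn',round(t,2),'=',round(t/45,3),'u; shift u:',round((d[0]*np.cos(a)+d[1]*np.sin(a))/.4,4),round((d[0]*np.sin(a)-d[1]*np.cos(a))/.4,4),round(-d[2]/.4,4))
E
python3 - <<'E'
from h import *
s=snap('wrist','w1.png');np.savez('w1.npz',**s)
go(.605,-.374,.074,77.6);print(s['origin'],np.round(s['orientation'],3).tolist(),s['k1'])
E
```

```text
clock 2.15 tcp [ 0.5815 -0.3292  0.23  ] yaw 77.49 tilt [ 0.0003 -0.0017] open 0.0853 F [-3.5 -2.2 -1. ]
turn -0.11 = -0.002 u; shift u: -0.0967 0.0814 0.39
[ 0.5169436  -0.30969357  0.37269556] [[0.215, -0.944, -0.252], [0.977, 0.208, 0.055], [0.001, -0.258, 0.966]] -0.08340137089637406
```

View pics/w1.png

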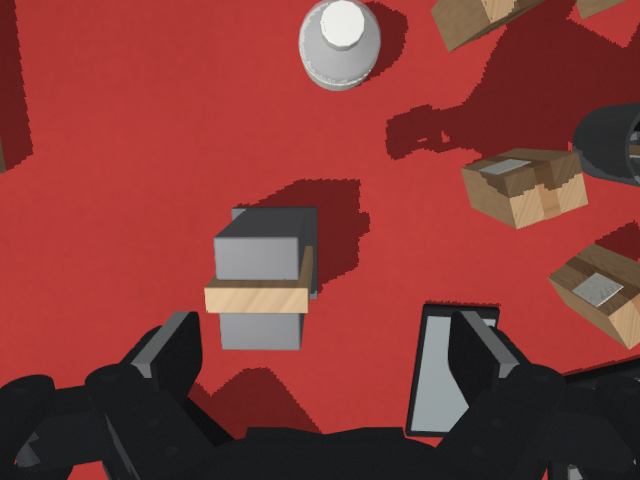

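```bash
python3 - <<'E'
from h import *
s=dict(np.load('w1.npz'))
P=np.array([onz(s,u,v,.12)[:2] for u,v in [(205,288.5),(308,288.5),(307.5,312.5),(207,312.5)]])
e=np.roll(P,-1,0)-P;print(P.mean(0),np.linalg.norm(e,axis=1),np.degrees(np.arctan2(e[:,1],e[:,0]))%180)
c=[(235,207.5),(316,207.5)]
go(*P.mean(0),.074,77.5)
E
```

```text
[ 0.60708628 -0.37471435] [0.06686727 0.01673265 0.06636977 0.01683678] [ 77.74939929 165.84566769  77.84717433 167.55111083]
clock 2.15 tcp [ 0.5815 -0.3292  0.23  ] yaw 77.49 tilt [ 0.0003 -0.0017] open 0.0853 F [-3.5 -2.2 -1. ]
turn -0.01 = -0.0 u; shift u: -0.0972 0.087 0.39
```

drive_tool([
  [-0.097,0.084,0,0,0,0,1],
  [0,0,0.1,0,0,0,1],
  [0,0,0.06,0,0,0,1],
  [0,0,0,0,0,0,1],
  [0,0,0,0,0,0,1],
])

```text
clock: 2.65
tcp_pos: [0.6039, -0.3659, 0.1678]
orientation: [[0.214, 0.977, -0.0], [0.977, -0.214, 0.0], [0.0, -0.0, -1.0]]
wrist_force: [-0.4, 0.1, 1.0]
opening: 0.0854
```

```bash
python3 - <<'E'
from h import *
go(.606,-.3742,.074,77.6)
E
```

```text
clock 2.65 tcp [ 0.6039 -0.3659  0.1678] yaw 77.66 tilt [-0.0002  0.0002] open 0.0854 F [-0.4  0.1  1. ]
turn 0.06 = 0.001 u; shift u: -0.0192 0.0097 0.2344
```

drive_tool([
  [-0.0195,0.0095,0,0,0,0,1],
  [0,0,0.08,0,0,0,1],
  [0,0,0.08,0,0,0,1],
  [0,0,0.08,0,0,0,1],
  [0,0,0,0,0,0,1],
  [0,0,0,0,0,0,1],
  [0,0,0,0,0,0,0.3],
  [0,0,0,0,0,0,0.2],
  [0,0,0,0,0,0,0.2],
  [0,0,0,0,0,0,0.2],
  [0,0,0,0,0,0,0.2],
], newtons=40)

```text
clock: 3.75
tcp_pos: [0.607, -0.3753, 0.0743]
orientation: [[0.214, 0.977, 0.004], [0.977, -0.214, -0.003], [-0.002, 0.004, -1.0]]
wrist_force: [0.1, -0.8, 6.8]
opening: 0.0675
```

```bash
python3 - <<'E'
from h import *
go(.606,-.3742,.22,77.6)
E
```

```text
clock 3.75 tcp [ 0.607  -0.3753  0.0743] yaw 77.65 tilt [ 0.0036 -0.0026] open 0.0675 F [ 0.1 -0.8  6.8]
turn 0.05 = 0.001 u; shift u: 0.0022 -0.003 -0.3643
```

drive_tool([
  [0,0,-0.05,0,0,0,0.2],
  [0,0,-0.1,0,0,0,0.2],
  [0,0,-0.1,0,0,0,0.2],
  [0,0,-0.08,0,0,0,0.2],
  [0,0,0,0,0,-0.177,0.2],
  [0,0,0,0,0,-0.177,0.2],
  [0,0,0,0,0,-0.177,0.2],
  [0.05,0.012,0,0,0,0,0.2],
  [0.1,0.023,0,0,0,0,0.2],
  [0.1,0.023,0,0,0,0,0.2],
  [0.1,0.023,0,0,0,0,0.2],
  [0.1,0.023,0,0,0,0,0.2],
  [0.1,0.024,0,0,0,0,0.2],
  [0.1,0.024,0,0,0,0,0.2],
  [0.1,0.024,0,0,0,0,0.2],
  [0.1,0.024,0,0,0,0,0.2],
  [0.1,0.024,0,0,0,0,0.2],
  [0.08,0.02,0,0,0,0,0.2],
  [0.03,0.005,0,0,0,0,0.2],
  [0,0,0,0,0,0,0.2],
])

```text
clock: 5.75
tcp_pos: [0.6186, 0.0621, 0.2042]
orientation: [[-0.202, 0.979, 0.001], [0.979, 0.202, 0.0], [-0.0, 0.001, -1.0]]
wrist_force: [-0.1, -0.2, -0.9]
opening: 0.0681
```

```bash
python3 - <<'E'
from h import *
go(.62,.06,.066,101.5)
E
```

```text
clock 5.75 tcp [0.6186 0.0621 0.2042] yaw 101.66 tilt [0.0012 0.    ] open 0.0681 F [-0.1 -0.2 -0.9]
turn 0.16 = 0.004 u; shift u: -0.0059 0.0023 0.3454
```

drive_tool([
  [0,0,0.1,0,0,0,0.2],
  [0,0,0.1,0,0,0,0.2],
  [0,0,0.09,0,0,0,0.2],
  [0,0,0.03,0,0,0,0.2],
  [0,0,0.01,0,0,0,0.2],
  [0,0,0.01,0,0,0,0.2],
  [0,0,0.0,0,0,0,0.2],
  [0,0,0.0,0,0,0,0.2],
])

```text
clock: 6.55
tcp_pos: [0.6193, 0.0609, 0.0687]
orientation: [[-0.2, 0.98, 0.002], [0.98, 0.2, -0.0], [-0.0, 0.002, -1.0]]
wrist_force: [0.4, 0.3, -1.0]
opening: 0.0676
```

drive_tool([
  [0,0,0.005,0,0,0,0.2],
  [0,0,0.005,0,0,0,0.2],
  [0,0,0,0,0,0,0.2],
  [0,0,0,0,0,0,0.2],
])

```text
clock: 6.95
tcp_pos: [0.6191, 0.061, 0.0642]
orientation: [[-0.2, 0.98, 0.001], [0.98, 0.2, 0.0], [-0.0, 0.001, -1.0]]
wrist_force: [-1.8, -0.1, 6.6]
opening: 0.0677
```

drive_tool([
  [0,0,0,0,0,0,1],
  [0,0,0,0,0,0,1],
  [0,0,0,0,0,0,1],
  [0,0,0,0,0,0,1],
  [0,0,0,0,0,0,1],
])

```text
clock: 7.45
tcp_pos: [0.6185, 0.061, 0.0632]
orientation: [[-0.2, 0.98, -0.0], [0.98, 0.2, -0.0], [0.0, -0.0, -1.0]]
wrist_force: [0.3, 0.4, 0.5]
opening: 0.0853
```

```bash
python3 - <<'E'
from h import *
go(.62,.06,.066,101.5)
E
```

```text
clock 7.45 tcp [0.6185 0.061  0.0632] yaw 101.55 tilt [-0.0001 -0.    ] open 0.0853 F [0.3 0.4 0.5]
turn 0.05 = 0.001 u; shift u: -0.0032 0.0031 -0.0069
```

drive_tool([
  [0,0,-0.1,0,0,0,1],
  [0,0,-0.12,0,0,0,1],
  [0,0,-0.12,0,0,0.18,1],
  [0,0,0,0,0,0.18,1],
  [0,0,0,0,0,0.18,1],
  [0,0,0,0,0,0.18,1],
  [0,0,0,0,0,0.18,1],
  [0,0,0,0,0,0.18,1],
  [0,0,0,0,0,0.18,1],
  [0,0,0,0,0,0.18,1],
  [0,0,0,0,0,0.18,1],
  [0,0,0,0,0,0.18,1],
  [0,0,0,0,0,0.18,1],
  [0,0,0,0,0,0.02,1],
  [0,0,0,0,0,0,1],
  [0,0,0,0,0,0,1],
])

```text
clock: 9.05
tcp_pos: [0.6185, 0.061, 0.1993]
orientation: [[0.979, 0.203, -0.0], [0.203, -0.979, 0.0], [-0.0, -0.0, -1.0]]
wrist_force: [-0.6, 0.5, 0.0]
opening: 0.0855
```

```bash
python3 - <<'E'
from h import *
s=snap('wrist','w2.png');np.savez('w2.npz',**s)
go(.619,.061,.066,11.5);print(s['origin'])
E
```

```text
clock 9.1 tcp [0.6185 0.061  0.1993] yaw 11.69 tilt [-0.0001 -0.    ] open 0.0855 F [0.2 0.5 0.2]
turn 0.19 = 0.004 u; shift u: 0.0012 0.0002 0.3332
[0.60586113 0.12549633 0.34113438]
```

View pics/w2.png

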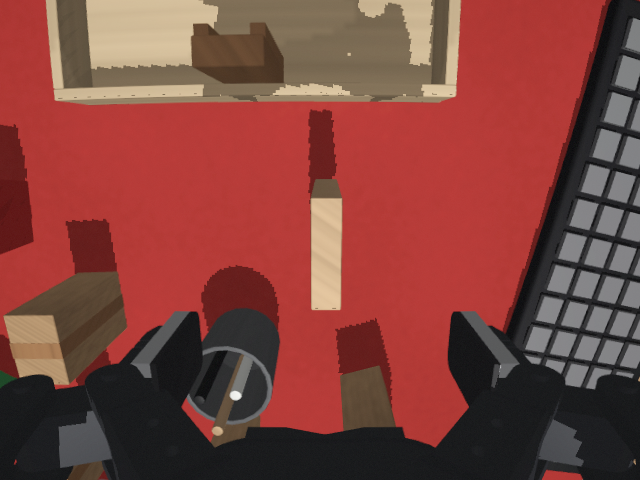

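```bash
python3 - <<'E'
from h import *
s=dict(np.load('w2.npz'))
P=np.array([onz(s,u,v,.11)[:2] for u,v in [(311,198),(341.5,198),(341.5,309.5),(312,309.5)]])
e=np.roll(P,-1,0)-P;print(P.mean(0),np.linalg.norm(e,axis=1),np.degrees(np.arctan2(e[:,1],e[:,0]))%180)
c=np.array([onz(s,u,v,.048)[:2] for u,v in [(55,99.5),(456.5,96.5)]]);d=c[1]-c[0];L=np.linalg.norm(d);d/=L
print(c,L,np.degrees(np.arctan2(d[1],d[0])), 'centre',c.mean(0)+.06*np.array([-d[1],d[0]]))
E
```

```text
[0.62011716 0.06136261] [0.01696751 0.06681812 0.01764415 0.06681355] [ 11.71234845 102.30754186  11.70920424 101.72732813]
[[0.41585003 0.11630742]
 [0.68712022 0.17132986]] 0.2767941280819002 11.465902177750586 centre [0.53955804 0.20262123]
```

drive_tool([
  [0,0,0.1,0,0,0.004,1],
  [0,0,0.1,0,0,0,1],
  [0,0,0.1,0,0,0,1],
  [0,0,0.033,0,0,0,1],
  [0,0,0,0,0,0,1],
  [0,0,0,0,0,0,0],
  [0,0,0,0,0,0,-0.9],
  [0,0,0,0,0,0,-0.9],
  [0,0,0,0,0,0,-0.9],
  [0,0,0,0,0,0,-0.9],
  [0,0,0,0,0,0,-0.9],
  [0,0,0,0,0,0,-0.9],
  [0,0,0,0,0,0,-0.9],
])

```text
clock: 10.4
tcp_pos: [0.619, 0.061, 0.0669]
orientation: [[0.98, 0.197, 0.001], [0.197, -0.98, 0.0], [0.001, 0.0, -1.0]]
wrist_force: [-0.6, -0.2, 6.5]
opening: 0.0177
```

```bash
python3 - <<'E'
from h import *
go(.5382,.202,.2,11.5)
E
```

```text
clock 10.4 tcp [0.619  0.061  0.0669] yaw 11.37 tilt [0.0012 0.    ] open 0.0177 F [-0.6 -0.2  6.5]
turn -0.13 = -0.003 u; shift u: -0.1277 -0.3856 -0.3329
```

drive_tool([
  [0,0,-0.05,0,0,0,-0.9],
  [0,0,-0.1,0,0,0,-0.9],
  [0,0,-0.1,0,0,0,-0.9],
  [0,0,-0.1,0,0,0,-0.9],
  [-0.064,-0.1,0,0,0,0,-0.9],
  [-0.064,-0.1,0,0,0,0,-0.9],
  [0,0,0,0,0,0,-0.9],
  [0,0,0,0,0,0,-0.9],
  [0,0,0,0,0,0,-0.9],
])

```text
clock: 11.3
tcp_pos: [0.5531, 0.1289, 0.2061]
orientation: [[0.98, 0.197, 0.0], [0.197, -0.98, -0.0], [0.0, 0.0, -1.0]]
wrist_force: [-0.1, -0.5, -1.0]
opening: 0.0177
```

```bash
python3 - <<'E'
from h import *
s=snap('wrist','w3.png');np.savez('w3.npz',**s)
go(.5382,.202,.2,11.5)
E
```

```text
clock 11.35 tcp [0.5532 0.1287 0.2059] yaw 11.32 tilt [ 0.     -0.0001] open 0.0174 F [ 0.3  0.7 -1.4]
turn -0.18 = -0.004 u; shift u: -0.0001 -0.1871 0.0148
```

View pics/w3.png

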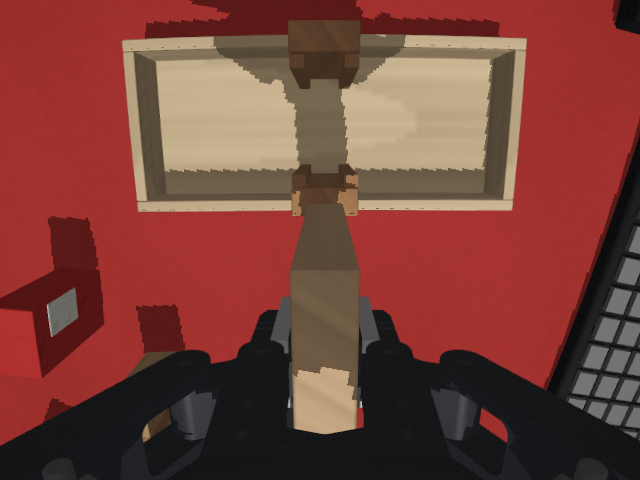

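```bash
python3 - <<'E'
from h import *
s=dict(np.load('w3.npz'))
P=np.array([onz(s,u,v,.048)[:2] for u,v in [(123,40),(526,38),(513,210),(137,211.5)]])
e=np.roll(P,-1,0)-P;print(P.mean(0),np.linalg.norm(e,axis=1),np.degrees(np.arctan2(e[:,1],e[:,0]))%180)
a=np.radians(11.35);X=np.array([np.cos(a),np.sin(a)]);Y=np.array([-X[1],X[0]])
t=np.array(state()['tcp_pos'])[:2]
for n,u,v,z in [('boardbot',304,205,.139),('boardbot',343.5,205,.139),('boardtop',291,270,.249),('boardtop',358.5,270,.249),('farpost',289,20,.114),('farpost',360,20,.114),('nearpost',292.5,215.5,.114),('nearpost',358,215.5,.114),('farlip',301,53,.114),('farlip',348,53,.114)]:
    p=onz(s,u,v,z)[:2];print(n,p.round(4),'rel tcp',((p-t)@X).round(4),((p-t)@Y).round(4))
E
```

```text
[0.53895487 0.20212316] [0.27515221 0.11919501 0.27817814 0.1190579 ] [ 11.59306772 102.230004    11.56384167 100.77450664]
boardbot [0.5369 0.1593] rel tcp -0.0099 0.0332
boardbot [0.5565 0.1632] rel tcp 0.0101 0.0332
boardtop [0.5388 0.1607] rel tcp -0.0078 0.0342
boardtop [0.5553 0.164 ] rel tcp 0.009 0.0342
farpost [0.5107 0.2491] rel tcp -0.0179 0.1265
farpost [0.5468 0.2564] rel tcp 0.0189 0.1264
nearpost [0.5312 0.148 ] rel tcp -0.0178 0.0233
nearpost [0.5677 0.1554] rel tcp 0.0195 0.0233
farlip [0.5199 0.2342] rel tcp -0.0118 0.11
farlip [0.5441 0.2391] rel tcp 0.0128 0.11
```

drive_tool([
  [0.0008,-0.09,0,0,0,-0.004,-0.9],
  [0,-0.097,0,0,0,0,-0.9],
  [0,0,0.04,0,0,0,-0.9],
  [0,0,0,0,0,0,-0.9],
  [0,0,0,0,0,0,-0.9],
  [0,0,0,0,0,0,-0.9],
])

```text
clock: 11.95
tcp_pos: [0.5387, 0.2019, 0.1906]
orientation: [[0.98, 0.199, 0.001], [0.199, -0.98, 0.0], [0.001, 0.0, -1.0]]
wrist_force: [0.5, -0.2, -1.1]
opening: 0.0176
```

```bash
python3 - <<'E'
from h import *
go(.5383,.2021,.075,11.5)
E
```

```text
clock 11.95 tcp [0.5387 0.2019 0.1906] yaw 11.47 tilt [0.0005 0.0001] open 0.0176 F [ 0.5 -0.2 -1.1]
turn -0.03 = -0.001 u; shift u: -0.0009 -0.0007 0.2889
```

drive_tool([
  [-0.0004,-0.0004,0.015,0,0,0,-0.9],
  [0,0,0.015,0,0,0,-0.9],
  [0,0,0.01,0,0,0,-0.9],
  [0,0,0.01,0,0,0,-0.9],
  [0,0,0.01,0,0,0,-0.9],
  [0,0,0.01,0,0,0,-0.9],
  [0,0,0,0,0,0,-0.9],
  [0,0,0,0,0,0,-0.9],
])

```text
clock: 12.75
tcp_pos: [0.5379, 0.2029, 0.1621]
orientation: [[0.98, 0.2, -0.0], [0.2, -0.98, 0.0], [-0.0, -0.0, -1.0]]
wrist_force: [0.1, -1.2, -1.0]
opening: 0.0176
```

drive_tool([
  [0,0,0.03,0,0,0,-0.9],
  [0,0,0.03,0,0,0,-0.9],
  [0,0,0.03,0,0,0,-0.9],
  [0,0,0.03,0,0,0,-0.9],
  [0,0,0.03,0,0,0,-0.9],
  [0,0,0.03,0,0,0,-0.9],
  [0,0,0.015,0,0,0,-0.9],
  [0,0,0.01,0,0,0,-0.9],
  [0,0,0.005,0,0,0,-0.9],
  [0,0,0,0,0,0,-0.9],
  [0,0,0,0,0,0,-0.9],
])

```text
clock: 13.85
tcp_pos: [0.5381, 0.2029, 0.0785]
orientation: [[0.98, 0.2, 0.001], [0.2, -0.98, 0.0], [0.001, -0.0, -1.0]]
wrist_force: [0.2, -0.1, -0.4]
opening: 0.0174
```

drive_tool([
  [0,0,0.005,0,0,0,-0.9],
  [0,0,0.006,0,0,0,-0.9],
  [0,0,0,0,0,0,-0.9],
  [0,0,0,0,0,0,-0.9],
])

```text
clock: 14.25
tcp_pos: [0.5383, 0.203, 0.0748]
orientation: [[0.98, 0.2, 0.001], [0.2, -0.98, 0.0], [0.001, -0.0, -1.0]]
wrist_force: [-3.0, -1.0, 12.3]
opening: 0.0175
```

drive_tool([
  [0,0,0,0,0,0,0.3],
  [0,0,0,0,0,0,0.3],
  [0,0,0,0,0,0,0.3],
  [0,0,0,0,0,0,0.3],
  [0,0,-0.1,0,0,0,0.7],
  [0,0,-0.11,0,0,0,0.7],
  [0,0,-0.11,0,0,-0.17,0.7],
  [0,0,0,0,0,-0.18,0.7],
  [0,0,0,0,0,-0.18,0.7],
  [0,0,0,0,0,-0.18,0.7],
  [0,0,0,0,0,-0.18,0.7],
  [0,0,0,0,0,-0.18,0.7],
  [0,0,0,0,0,-0.18,0.7],
  [0,0,0,0,0,-0.18,0.7],
  [0,0,0,0,0,-0.18,0.7],
  [0,0,0,0,0,-0.18,0.7],
  [0,0,0,0,0,-0.18,0.7],
  [0,0,0,0,0,-0.15,0.7],
])

```text
clock: 16.05
tcp_pos: [0.5378, 0.2028, 0.2015]
orientation: [[-0.297, 0.955, -0.0], [0.955, 0.297, -0.0], [-0.0, -0.0, -1.0]]
wrist_force: [-0.8, 0.8, 0.9]
opening: 0.0727
```

```bash
python3 - <<'E'
from h import *
s=snap('top','t2.png');np.savez('t2.npz',**s)
go(.4352,-.0511,.052,107)
E
```

```text
clock 16.1 tcp [0.5378 0.2028 0.2016] yaw 107.63 tilt [-0.0002 -0.0001] open 0.0728 F [-0.8  0.6 -0.1]
turn 0.63 = 0.014 u; shift u: -0.5321 -0.4309 0.3739
```

drive_tool([
  [-0.052,-0.042,0,0,0,0.014,0.7],
  [-0.09,-0.073,0,0,0,0,0.7],
  [-0.09,-0.073,0,0,0,0,0.7],
  [-0.09,-0.073,0,0,0,0,0.7],
  [-0.09,-0.073,0,0,0,0,0.7],
  [-0.08,-0.065,0,0,0,0,0.7],
  [-0.04,-0.032,0,0,0,0,0.7],
  [0,0,0.05,0,0,0,0.7],
  [0,0,0.05,0,0,0,0.7],
])

```text
clock: 17.0
tcp_pos: [0.4326, -0.0507, 0.1616]
orientation: [[-0.277, 0.961, 0.002], [0.961, 0.277, -0.0], [-0.001, 0.002, -1.0]]
wrist_force: [0.7, 1.6, -0.4]
opening: 0.0726
```

```bash
python3 - <<'E'
from h import *
go(.4352,-.0511,.052,107)
E
```

```text
clock 17.0 tcp [ 0.4326 -0.0507  0.1616] yaw 106.07 tilt [ 0.0017 -0.0004] open 0.0726 F [ 0.7  1.6 -0.4]
turn -0.93 = -0.021 u; shift u: -0.0028 0.0061 0.2741
```

drive_tool([
  [-0.002,0.005,0.09,0,0,-0.012,0.7],
  [0,0,0.09,0,0,0,0.7],
  [0,0,0.07,0,0,0,0.7],
  [0,0,0.024,0,0,0,0.7],
  [0,0,0,0,0,0,0.7],
  [0,0,0,0,0,0,0],
  [0,0,0,0,0,0,0],
  [0,0,0,0,0,0,0],
  [0,0,0,0,0,0,0],
], newtons=40)

```text
clock: 17.9
tcp_pos: [0.4354, -0.0504, 0.0534]
orientation: [[-0.29, 0.957, 0.002], [0.957, 0.29, -0.001], [-0.001, 0.002, -1.0]]
wrist_force: [-1.4, -1.6, 7.5]
opening: 0.0547
```

```bash
python3 - <<'E'
from h import *
a=np.radians(11.5)
C=lambda x:(.5383+x*np.cos(a),.2026+x*np.sin(a))
print(C(-.098));go(*C(-.098),.2,101.5)
E
```

```text
(np.float64(0.44226737894715873), np.float64(0.18306194242711468))
clock 17.9 tcp [ 0.4354 -0.0504  0.0534] yaw 106.84 tilt [ 0.0024 -0.0007] open 0.0547 F [-1.4 -1.6  7.5]
turn 5.34 = 0.119 u; shift u: 0.5685 0.1331 -0.3664
```

drive_tool([
  [0,0,-0.05,0,0,0,0],
  [0,0,-0.08,0,0,0,0],
  [0,0,-0.08,0,0,0.119,0],
  [0.05,0.013,0,0,0,0,0],
  [0.1,0.024,0,0,0,0,0],
  [0.1,0.024,0,0,0,0,0],
  [0.1,0.024,0,0,0,0,0],
  [0.1,0.024,0,0,0,0,0],
  [0.08,0.018,0,0,0,0,0],
  [0.038,0.006,0,0,0,0,0],
  [0,0,0.05,0,0,0,0],
  [0,0,0.05,0,0,0,0],
])

```text
clock: 19.1
tcp_pos: [0.4418, 0.1839, 0.0967]
orientation: [[-0.2, 0.98, 0.002], [0.98, 0.2, 0.001], [0.0, 0.003, -1.0]]
wrist_force: [0.3, 0.0, -1.2]
opening: 0.0546
```

```bash
python3 - <<'E'
from h import *
go(.4423,.1831,.062,101.5)
E
```

```text
clock 19.1 tcp [0.4418 0.1839 0.0967] yaw 101.56 tilt [0.0025 0.0008] open 0.0546 F [ 0.3  0.  -1.2]
turn 0.06 = 0.001 u; shift u: -0.0023 0.0008 0.0867
```

drive_tool([
  [-0.002,0,0.05,0,0,0,0],
  [0,0,0.025,0,0,0,0],
  [0,0,0.012,0,0,0,0],
  [0,0,0.004,0,0,0,0],
  [0,0,0,0,0,0,0],
  [0,0,0,0,0,0,0],
])

```text
clock: 19.7
tcp_pos: [0.4423, 0.1822, 0.0611]
orientation: [[-0.199, 0.98, 0.002], [0.98, 0.199, 0.0], [-0.0, 0.002, -1.0]]
wrist_force: [-1.9, -4.6, 6.0]
opening: 0.0539
```

drive_tool([
  [0,0,0,0,0,0,0.7],
  [0,0,0,0,0,0,0.7],
  [0,0,0,0,0,0,0.7],
  [0,0,-0.09,0,0,0,0.7],
  [0,0,-0.1,0,0,0,0.7],
  [0,0,-0.06,0,0,-0.12,0.7],
  [-0.05,-0.015,0,0,0,0,0.7],
  [-0.1,-0.031,0,0,0,0,0.7],
  [-0.1,-0.031,0,0,0,0,0.7],
  [-0.1,-0.031,0,0,0,0,0.7],
  [-0.1,-0.031,0,0,0,0,0.7],
  [-0.1,-0.031,0,0,0,0,0.7],
  [-0.1,-0.031,0,0,0,0,0.7],
  [-0.1,-0.031,0,0,0,0,0.7],
  [-0.06,-0.02,0,0,0,0,0.7],
  [-0.03,-0.009,0,0,0,0,0.7],
  [0,0,0,0,0,0,0.7],
  [0,0,0,0,0,0,0.7],
])

```text
clock: 21.5
tcp_pos: [0.4393, -0.1686, 0.1596]
orientation: [[-0.291, 0.957, -0.0], [0.957, 0.291, 0.0], [0.0, -0.0, -1.0]]
wrist_force: [0.4, 0.5, 0.9]
opening: 0.0728
```

```bash
python3 - <<'E'
from h import *
s=snap('wrist','w4.png')
go(.4406,-.1696,.052,107)
E
```

```text
clock 21.55 tcp [ 0.4393 -0.1684  0.1596] yaw 106.95 tilt [-0.0004  0.0004] open 0.0725 F [-0.4  0.3  0.1]
turn -0.05 = -0.001 u; shift u: -0.0039 0.0021 0.269
```

View pics/w4.png

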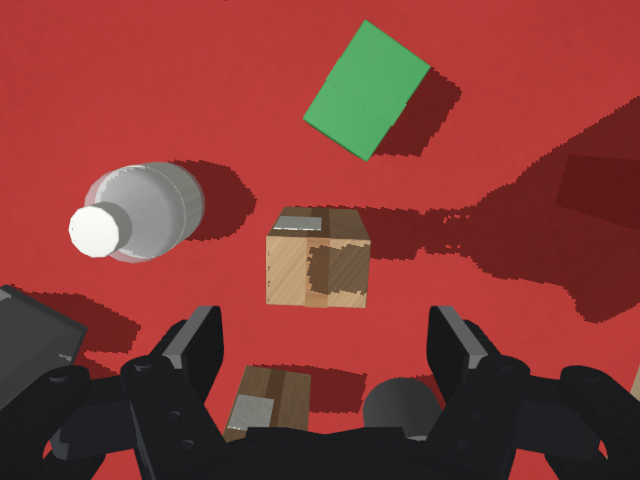

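drive_tool([
  [-0.004,0.002,0.09,0,0,0,0.7],
  [0,0,0.09,0,0,0,0.7],
  [0,0,0.065,0,0,0,0.7],
  [0,0,0.024,0,0,0,0.7],
  [0,0,0,0,0,0,0.7],
  [0,0,0,0,0,0,0],
  [0,0,0,0,0,0,0],
  [0,0,0,0,0,0,0],
  [0,0,0,0,0,0,0],
])

```text
clock: 22.45
tcp_pos: [0.4413, -0.171, 0.0534]
orientation: [[-0.29, 0.957, 0.002], [0.957, 0.29, -0.001], [-0.001, 0.002, -1.0]]
wrist_force: [-0.5, 1.0, 8.6]
opening: 0.0543
```

```bash
python3 - <<'E'
from h import *
a=np.radians(11.5)
C=lambda x:(.5383+x*np.cos(a),.2026+x*np.sin(a))
print(C(.098));go(*C(.098),.2,101.5)
E
```

```text
(np.float64(0.6343326210528413), np.float64(0.22213805757288532))
clock 22.45 tcp [ 0.4413 -0.171   0.0534] yaw 106.89 tilt [ 0.002  -0.0008] open 0.0543 F [-0.5  1.   8.6]
turn 5.39 = 0.12 u; shift u: 0.867 0.6689 -0.3665
```

drive_tool([
  [0,0,-0.05,0,0,0,0],
  [0,0,-0.1,0,0,0,0],
  [0,0,-0.11,0,0,0.06,0],
  [0,0,-0.08,0,0,0.06,0],
  [0.045,0.034,0,0,0,0,0],
  [0.088,0.068,0,0,0,0,0],
  [0.088,0.068,0,0,0,0,0],
  [0.088,0.068,0,0,0,0,0],
  [0.088,0.068,0,0,0,0,0],
  [0.088,0.068,0,0,0,0,0],
  [0.088,0.068,0,0,0,0,0],
  [0.088,0.068,0,0,0,0,0],
  [0.088,0.068,0,0,0,0,0],
  [0.075,0.058,0,0,0,0,0],
  [0.041,0.033,0,0,0,0,0],
  [0,0,0.08,0,0,0,0],
  [0,0,0.08,0,0,0,0],
  [0,0,0.06,0,0,0,0],
])

```text
clock: 24.25
tcp_pos: [0.6332, 0.2217, 0.0988]
orientation: [[-0.2, 0.98, -0.001], [0.98, 0.2, -0.0], [-0.0, -0.001, -1.0]]
wrist_force: [0.2, -0.1, -1.8]
opening: 0.054
```

```bash
python3 - <<'E'
from h import *
go(.6343,.2221,.061,101.5)
E
```

```text
clock 24.25 tcp [0.6332 0.2217 0.0988] yaw 101.52 tilt [-0.0009 -0.0003] open 0.054 F [ 0.2 -0.1 -1.8]
turn 0.02 = 0.0 u; shift u: 0.0005 0.0029 0.0945
```

drive_tool([
  [0,0.002,0.045,0,0,0,0],
  [0,0,0.025,0,0,0,0],
  [0,0,0.012,0,0,0,0],
  [0,0,0.004,0,0,0,0],
  [0,0,0,0,0,0,0],
  [0,0,0,0,0,0,0],
])

```text
clock: 24.85
tcp_pos: [0.6351, 0.2218, 0.0667]
orientation: [[-0.199, 0.98, 0.001], [0.98, 0.199, 0.0], [0.0, 0.002, -1.0]]
wrist_force: [0.7, 0.1, -1.3]
opening: 0.0533
```

drive_tool([
  [0,0,0.006,0,0,0,0],
  [0,0,0.006,0,0,0,0],
  [0,0,0,0,0,0,0],
])

```text
clock: 25.15
tcp_pos: [0.635, 0.2218, 0.0615]
orientation: [[-0.199, 0.98, 0.001], [0.98, 0.199, 0.0], [0.0, 0.001, -1.0]]
wrist_force: [-0.8, -1.4, 3.7]
opening: 0.0542
```

drive_tool([
  [0,0,0,0,0,0,0.7],
  [0,0,0,0,0,0,0.7],
  [0,0,0,0,0,0,0.7],
  [0,0,-0.09,0,0,0,0.7],
  [0,0,-0.1,0,0,0,0.7],
  [0,0,-0.08,0,0,0.078,0.7],
  [-0.05,-0.014,0,0,0,0,0.7],
  [-0.11,-0.031,0,0,0,0,0.7],
  [-0.11,-0.031,0,0,0,0,0.7],
  [-0.11,-0.031,0,0,0,0,0.7],
  [-0.11,-0.031,0,0,0,0,0.7],
  [-0.11,-0.032,0,0,0,0,0.7],
  [-0.11,-0.032,0,0,0,0,0.7],
  [-0.11,-0.032,0,0,0,0,0.7],
  [-0.084,-0.024,0,0,0,0,0.7],
  [-0.04,-0.012,0,0,0,0,0.7],
  [0,0,0.05,0,0,0,0.7],
  [0,0,0,0,0,0,0.7],
])

```text
clock: 26.95
tcp_pos: [0.5787, -0.1669, 0.1464]
orientation: [[-0.139, 0.99, -0.004], [0.99, 0.139, 0.002], [0.002, -0.004, -1.0]]
wrist_force: [-0.9, 0.4, 0.1]
opening: 0.0721
```

```bash
python3 - <<'E'
from h import *
go(.5808,-.1672,.052,98)
E
```

```text
clock 26.95 tcp [ 0.5787 -0.1669  0.1464] yaw 97.96 tilt [-0.004   0.0017] open 0.0721 F [-0.9  0.4  0.1]
turn -0.04 = -0.001 u; shift u: -0.0015 0.0052 0.236
```

drive_tool([
  [-0.001,0.004,0.08,0,0,0,0.7],
  [0,0,0.08,0,0,0,0.7],
  [0,0,0.05,0,0,0,0.7],
  [0,0,0.024,0,0,0,0.7],
  [0,0,0,0,0,0,0.7],
  [0,0,0,0,0,0,0],
  [0,0,0,0,0,0,0],
  [0,0,0,0,0,0,0],
  [0,0,0,0,0,0,0],
])

```text
clock: 27.85
tcp_pos: [0.5826, -0.1676, 0.0567]
orientation: [[-0.139, 0.99, 0.002], [0.99, 0.139, -0.001], [-0.001, 0.002, -1.0]]
wrist_force: [0.3, 0.7, 7.3]
opening: 0.0537
```

```bash
python3 - <<'E'
from h import *
a=np.radians(11.5)
C=lambda x:(.5383+x*np.cos(a),.2026+x*np.sin(a))
print(C(-.050));go(*C(-.050),.2,101.5)
E
```

```text
(np.float64(0.48930376476895854), np.float64(0.19263160327914014))
clock 27.85 tcp [ 0.5826 -0.1676  0.0567] yaw 97.98 tilt [ 0.0023 -0.0006] open 0.0537 F [0.3 0.7 7.3]
turn -3.52 = -0.078 u; shift u: 0.9289 -0.0491 -0.3582
```

drive_tool([
  [0,0,-0.05,0,0,0,0],
  [0,0,-0.1,0,0,0,0],
  [0,0,-0.11,0,0,-0.078,0],
  [0,0,-0.09,0,0,0,0],
  [0.05,-0.003,0,0,0,0,0],
  [0.11,-0.006,0,0,0,0,0],
  [0.11,-0.006,0,0,0,0,0],
  [0.11,-0.006,0,0,0,0,0],
  [0.11,-0.006,0,0,0,0,0],
  [0.11,-0.006,0,0,0,0,0],
  [0.11,-0.006,0,0,0,0,0],
  [0.11,-0.006,0,0,0,0,0],
  [0.07,-0.003,0,0,0,0,0],
  [0.038,-0.001,0,0,0,0,0],
  [0,0,0,0,0,0,0],
  [0,0,0.02,0,0,0,0],
  [0,0,0,0,0,0,0],
])

```text
clock: 29.55
tcp_pos: [0.4883, 0.1912, 0.186]
orientation: [[-0.198, 0.98, -0.002], [0.98, 0.198, -0.001], [-0.0, -0.002, -1.0]]
wrist_force: [-0.1, 0.3, -2.1]
opening: 0.0535
```

```bash
python3 - <<'E'
from h import *
go(.4893,.1926,.065,101.5)
E
```

```text
clock 29.55 tcp [0.4883 0.1912 0.186 ] yaw 101.43 tilt [-0.0019 -0.0008] open 0.0535 F [-0.1  0.3 -2.1]
turn -0.07 = -0.002 u; shift u: 0.0028 0.0031 0.3025
```

```bash
python3 - <<'E'
from h import *
s=snap('wrist','w5.png');np.savez('w5.npz',**s)
E
```

```text
(no output)
```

View pics/w5.png

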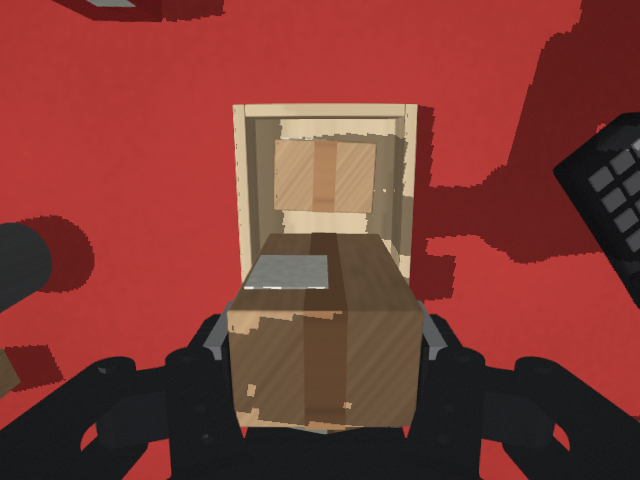

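```bash
python3 - <<'E'
from h import *
s=dict(np.load('w5.npz'));a=np.radians(11.5);X=np.array([np.cos(a),np.sin(a)]);Y=np.array([-X[1],X[0]]);o=np.array([.5383,.2026])
for u,v,z in [(275,140,.103),(376,143,.103),(372,213,.103),(275,210,.103),(268,234,.129),(380,234,.129)]:
    p=onz(s,u,v,z)[:2]-o;print(u,v,(p@X).round(4),(p@Y).round(4))
E
```

```text
275 140 -0.1155 -0.0268
376 143 -0.1139 0.0263
372 213 -0.0765 0.0251
275 210 -0.0783 -0.0278
268 234 -0.0708 -0.0285
380 234 -0.0707 0.0263
```

drive_tool([
  [0.001,0.006,0.08,0,0,0,0],
  [0,0,0.09,0,0,0,0],
  [0,0,0.07,0,0,0,0],
  [0,0,0.035,0,0,0,0],
  [0,0,0.015,0,0,0,0],
  [0,0,0.006,0,0,0,0],
  [0,0,0.006,0,0,0,0],
  [0,0,0,0,0,0,0],
  [0,0,0,0,0,0,0],
])

```text
clock: 30.5
tcp_pos: [0.4912, 0.1935, 0.0672]
orientation: [[-0.199, 0.98, 0.001], [0.98, 0.199, 0.0], [0.0, 0.001, -1.0]]
wrist_force: [-0.1, 0.4, -1.2]
opening: 0.0537
```

drive_tool([
  [0,0,0.006,0,0,0,0],
  [0,0,0.004,0,0,0,0],
  [0,0,0,0,0,0,0],
  [0,0,0,0,0,0,0],
])

```text
clock: 30.9
tcp_pos: [0.4917, 0.1934, 0.0645]
orientation: [[-0.199, 0.98, 0.002], [0.98, 0.199, 0.0], [-0.0, 0.002, -1.0]]
wrist_force: [-6.8, -4.5, 24.4]
opening: 0.0538
```

drive_tool([
  [0,0,0,0,0,0,0.7],
  [0,0,0,0,0,0,0.7],
  [0,0,0,0,0,0,0.7],
  [0,0,-0.09,0,0,0,0.7],
  [0,0,-0.11,0,0,-0.126,0.7],
  [0,0,-0.11,0,0,-0.126,0.7],
  [0,0,0,0,0,-0.126,0.7],
  [-0.05,0.005,0,0,0,0,0.7],
  [-0.11,0.012,0,0,0,0,0.7],
  [-0.11,0.012,0,0,0,0,0.7],
  [-0.11,0.012,0,0,0,0,0.7],
  [-0.11,0.012,0,0,0,0,0.7],
  [-0.11,0.012,0,0,0,0,0.7],
  [-0.11,0.012,0,0,0,0,0.7],
  [-0.11,0.011,0,0,0,0,0.7],
  [-0.051,0.005,0,0,0,0,0.7],
  [0,0,0.07,0,0,0,0.7],
  [0,0,0,0,0,0,0.7],
  [0,0,0,0,0,0,0.7],
])

```text
clock: 32.8
tcp_pos: [0.6895, -0.0947, 0.1582]
orientation: [[-0.478, 0.879, -0.002], [0.879, 0.478, 0.0], [0.001, -0.001, -1.0]]
wrist_force: [0.0, 0.5, 0.4]
opening: 0.0727
```

```bash
python3 - <<'E'
from h import *
go(.691,-.0948,.055,118.5)
E
```

```text
clock 32.8 tcp [ 0.6895 -0.0947  0.1582] yaw 118.52 tilt [-0.0016  0.0004] open 0.0727 F [0.  0.5 0.4]
turn 0.02 = 0.001 u; shift u: -0.002 0.0032 0.2581
```

drive_tool([
  [-0.002,0.003,0.09,0,0,0,0.7],
  [0,0,0.09,0,0,0,0.7],
  [0,0,0.055,0,0,0,0.7],
  [0,0,0.024,0,0,0,0.7],
  [0,0,0,0,0,0,0.7],
  [0,0,0,0,0,0,0],
  [0,0,0,0,0,0,0],
  [0,0,0,0,0,0,0],
  [0,0,0,0,0,0,0],
], newtons=40)

```text
clock: 33.7
tcp_pos: [0.6924, -0.0952, 0.0571]
orientation: [[-0.477, 0.879, 0.003], [0.879, 0.477, -0.0], [-0.002, 0.002, -1.0]]
wrist_force: [-1.4, 1.5, 7.8]
opening: 0.0536
```

```bash
python3 - <<'E'
from h import *
a=np.radians(11.5)
C=lambda x:(.5383+x*np.cos(a),.2026+x*np.sin(a))
print(C(.0505));go(*C(.0505),.2,101.5)
E
```

```text
(np.float64(0.5877861975833519), np.float64(0.21266808068806847))
clock 33.7 tcp [ 0.6924 -0.0952  0.0571] yaw 118.51 tilt [ 0.003  -0.0004] open 0.0536 F [-1.4  1.5  7.8]
turn 17.01 = 0.378 u; shift u: 0.8063 -0.1027 -0.3572
```

drive_tool([
  [0,0,-0.05,0,0,0,0],
  [0,0,-0.1,0,0,0,0],
  [0,0,-0.11,0,0,0.126,0],
  [0,0,-0.09,0,0,0.126,0],
  [0,0,0,0,0,0.126,0],
  [0.05,-0.007,0,0,0,0,0],
  [0.11,-0.014,0,0,0,0,0],
  [0.11,-0.014,0,0,0,0,0],
  [0.11,-0.014,0,0,0,0,0],
  [0.11,-0.014,0,0,0,0,0],
  [0.11,-0.014,0,0,0,0,0],
  [0.11,-0.014,0,0,0,0,0],
  [0.06,-0.008,0,0,0,0,0],
  [0.036,-0.004,0,0,0,0,0],
  [0,0,0.02,0,0,0,0],
  [0,0,0,0,0,0,0],
  [0,0,0,0,0,0,0],
])

```text
clock: 35.4
tcp_pos: [0.5868, 0.2114, 0.1864]
orientation: [[-0.198, 0.98, -0.001], [0.98, 0.198, -0.0], [-0.0, -0.001, -1.0]]
wrist_force: [0.1, 0.2, -1.3]
opening: 0.0536
```

```bash
python3 - <<'E'
from h import *
s=snap('wrist','w6.png');np.savez('w6.npz',**s)
go(.5878,.2127,.065,101.5)
E
```

```text
clock 35.45 tcp [0.587  0.2114 0.1867] yaw 101.43 tilt [-0.0004 -0.0003] open 0.0533 F [ 0.5 -0.1 -1.2]
turn -0.07 = -0.002 u; shift u: 0.0027 0.0027 0.3042
```

View pics/w6.png

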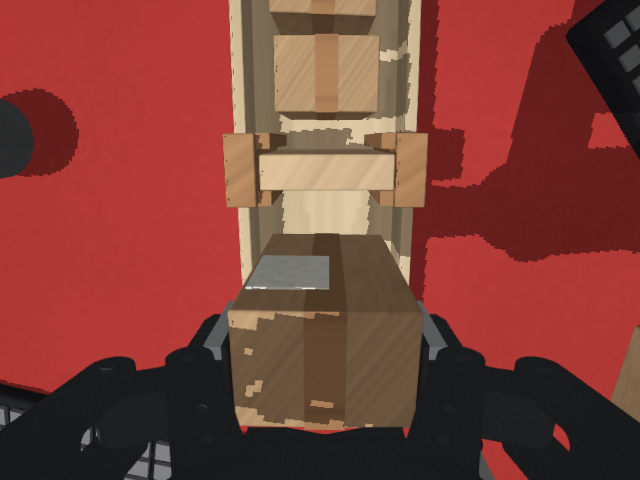

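The board sits home between the posts at (260–394, 150–190). Both near cartons are upright, and the held carton clears the post. I'll lower the last one.

drive_tool([
  [0.002,0.003,0.08,0,0,0,0],
  [0,0,0.09,0,0,0,0],
  [0,0,0.07,0,0,0,0],
  [0,0,0.035,0,0,0,0],
  [0,0,0.015,0,0,0,0],
  [0,0,0.006,0,0,0,0],
  [0,0,0.006,0,0,0,0],
  [0,0,0.003,0,0,0,0],
  [0,0,0,0,0,0,0],
  [0,0,0,0,0,0,0],
])

```text
clock: 36.45
tcp_pos: [0.5879, 0.2136, 0.0654]
orientation: [[-0.199, 0.98, 0.001], [0.98, 0.199, 0.0], [0.0, 0.001, -1.0]]
wrist_force: [-0.2, -0.4, -1.1]
opening: 0.0534
```

drive_tool([
  [0,0,0.005,0,0,0,0],
  [0,0,0,0,0,0,0],
  [0,0,0,0,0,0,0],
])

```text
clock: 36.75
tcp_pos: [0.5882, 0.214, 0.0649]
orientation: [[-0.199, 0.98, 0.002], [0.98, 0.199, 0.001], [0.0, 0.002, -1.0]]
wrist_force: [-6.2, -0.6, 14.8]
opening: 0.0537
```

Contact. I'll release, rise, and back off for a final look from the top camera.

drive_tool([
  [0,0,0,0,0,0,0.7],
  [0,0,0,0,0,0,0.7],
  [0,0,0,0,0,0,0.7],
  [0,0,0,0,0,0,0.7],
  [0,0,-0.09,0,0,0,0.7],
  [0,0,-0.11,0,0,0,0.7],
  [0,0,-0.12,0,0,0,0.7],
  [-0.08,0,-0.08,0,0,0,0.7],
  [-0.11,0,0,0,0,0,0.7],
  [-0.11,0,0,0,0,0,0.7],
  [-0.11,0,0,0,0,0,0.7],
  [-0.11,0,0,0,0,0,0.7],
  [-0.11,0,0,0,0,0,0.7],
  [-0.11,0,0,0,0,0,0.7],
  [0,0,0,0,0,0,0.7],
  [0,0,0,0,0,0,0.7],
])

```text
clock: 38.35
tcp_pos: [0.6465, -0.0772, 0.2225]
orientation: [[-0.198, 0.98, -0.001], [0.98, 0.198, 0.0], [0.0, -0.0, -1.0]]
wrist_force: [-0.6, 0.3, 0.1]
opening: 0.0726
```

```bash
python3 - <<'E'
from h import *
s=snap('top');np.savez('t9.npz',**s);t=snap('scene')
a=cv2.resize(s['frame'][165:315,205:325],None,fx=4,fy=4,interpolation=cv2.INTER_CUBIC)
b=cv2.resize(t['frame'][150:300,300:450],(320,600)[:1]*2,interpolation=cv2.INTER_CUBIC)
c=np.zeros((600,800,3),np.uint8);c[:,:480]=a;c[:320,480:]=b
cv2.imwrite('pics/f.png',c[:,:,::-1])
go(.5,0,.2,101.5)
E
```

```text
clock 38.45 tcp [ 0.6465 -0.0756  0.2228] yaw 101.54 tilt [-0.0003  0.0003] open 0.0724 F [ 0.8 -0.8  1. ]
turn 0.04 = 0.001 u; shift u: 0.2582 -0.3212 0.0569
```

View pics/f.png

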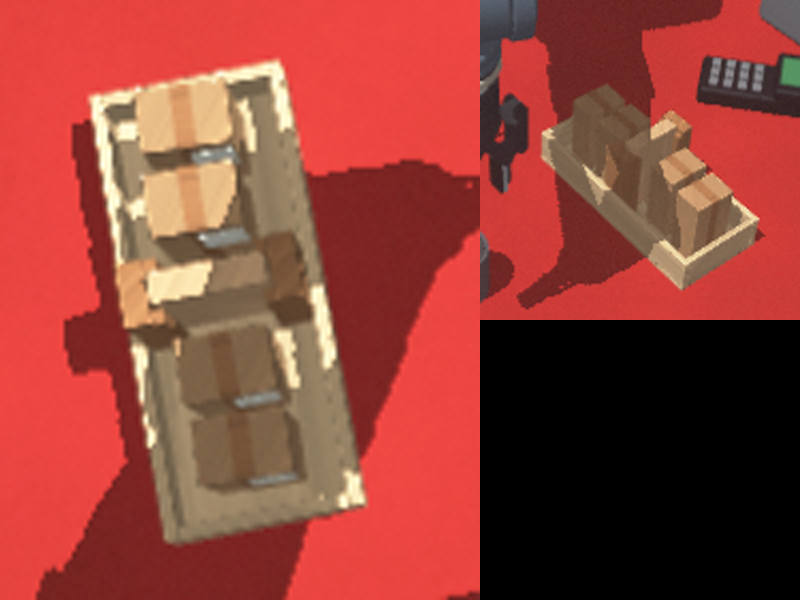

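The final view shows two upright cartons in each bay, the board level between the posts, and the gripper clear. Next I'll check the numbers and hand in.

```bash
python3 - <<'E'
from h import *
s=dict(np.load('t9.npz'));a=np.radians(11.5);X=np.array([np.cos(a),np.sin(a)]);Y=np.array([-X[1],X[0]]);o=np.array([.5374,.2011])
f=lambda x,y,z:onz(s,205+(x+.5)/4-.5,165+(y+.5)/4-.5,z)[:2]-o
for n,z,q in [('far2',.103,[(138,97),(222,82),(231,137),(143,153)]),('far1',.103,[(145,180),(234,162),(236,220),(150,236)]),('near1',.103,[(180,342),(272,326),(282,390),(190,405)]),('near2',.103,[(193,423),(288,406),(297,472),(196,488)]),('board',.118,[(147,273),(265,250),(267,284),(152,303)])]:
    p=np.mean([f(x,y,z) for x,y in q],0);print(n,(p@X).round(4),(p@Y).round(4))
print({k:float(np.abs(np.load('t9.npz')['frame'][v0:v1,u0:u1].astype(int)-np.load('top0.npz')['frame'][v0:v1,u0:u1]).mean().round(1)) for k,(u0,u1,v0,v1) in dict(phone=(412,456,124,188),term=(124,200,248,316),pot=(353,387,208,244),bottle=(445,478,260,292)).items()})
job_done()
E
```

```text
far2 0.1 -0.0
far1 0.0506 0.0039
near1 -0.0496 -0.0019
near2 -0.097 -0.0007
board 0.0006 0.0007
{'phone': 73.9, 'term': 7.3, 'pot': 59.3, 'bottle': 9.3}
the job is handed in; nothing more can be done
```

I finished the whole job and handed it in at 38.5 s of the 72 s allowed; the hand-in gave no verdict.

- **Board:** I pulled it from the holder by its edges and stood it on open counter, let go. I then took it again by its broad faces and slid it into the crate slots until it met the floor (12 N).
- **Cartons:** I placed one at a time: near, far, near, far. Each touched the crate floor before I let go.
- **Final top-camera check (crate axes):** the board is at (0.6, 0.7) mm. The cartons are at x = -97, -50, +51 and +100 mm, each within 4 mm of the centreline. All of them look upright, and the gripper is clear.
- **Bystanders:** comparing the top pictures from before and after, the terminal and bottle areas changed little. The phone and pen pot areas differed strongly, probably because the raised arm was over them. So I have no final confirmation that those two stayed put, though no move showed contact with either.

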